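# Release and catch the mandoline's blade insert

## Robot

A 6-joint arm with a two-finger parallel gripper is mounted at the origin on the work surface. World frame = base frame: x ahead of the robot, y to its left, z up, the work surface at z = 0. Lengths are in m, angles in degrees, forces in N, time in s.
With the tool pointing down it reaches from about 0.4 to 0.825 m from the base axis. Payload 7 kg.
Tool frame: the origin (TCP) lies midway between the tips of the shut fingers; the grasp point (between the pads) lies 19 mm behind it (r.grasp_offset is the distance from the TCP to the grasp point, in m); z points along the fingers, x is the direction in which the jaws open and shut, and the axes are right-handed (so a half turn about z gives the same grasp; the last joint's range is limited). The gripper opens to 88 mm and grips with 3 to 60 N. Pads are 19 mm wide; open, the fingers measure 130 mm over their backs; the gripper's body (78 mm by 193 mm) begins 47 mm behind the grasp point.
Start: joints at [85.033, 20.546, 0.682, 0, -70.136, -16.507], TCP at [0.247, 0.628, 0.227] pointing down, gripper open.
Joint ranges: [-176.03, 176.03], [-82.01, 121.73], [-58.28, 71.71], [-173.87, 95.51], [-174.79, -0.11], [-173.66, 173.66]. Speed limits (degrees/s): [136.94, 136.94, 172.46, 180, 180, 180].

## Interface

Orientations are given as [roll, pitch, yaw] about the fixed x, y, z axes, in that order (R = Rz(yaw) Ry(pitch) Rx(roll)).
In Python, from plant import r gives the robot as it stands.
- The arm moves only by the tool step_arm, never from a script. Its argument "deltas" is a list of rows, each a list of 7 numbers: the turn, a rotation vector about the tool's x, y, z in rad, then the shift along the tool's x, y, z in mm, then the opening, from -1 (shut) to 1 (fully open), so that 0 is half open. In form: [[ax, ay, az, x, y, z, grip], ...]. A call has 1 to 10 rows; each row shifts and turns the pose as measured when the row begins, along the tool's axes as they then stand; what a row does not reach is not made up. A row lasts 1/10 s, in which the tool goes at most 50 mm and 8.59 degrees, less where a joint would pass 70% of its speed; a pose out of reach is approached as far as the arm can. A call with a gripper value outside its range is refused whole. The fingers move at their own pace and stop on an object; "squeeze" is the grip in N (left out, the last holds). Time passes only in rows, so rows that do not move let the fingers close. It gives the time, the measured TCP pose, the force and the opening at its end, in the units of the state.
- r.get_state(): the state, without advancing time (a new reading comes with each control period).
- r.capture(name): name is "scene" or "top"; returns the picture (480x640x3 uint8, red, green, blue); there is no depth.
- r.camera_info(name): a dict with "vertical_fov" (degrees; the focal length in pixels is half the picture's height over the tangent of half this angle, whatever the lens; pixels are square), "cx", "cy" (the principal point, pixels), "k1" (the pictures are not rectified: a ray, as slopes to the right and down, at radius r is drawn at 1 + k1 r^2 times it, then the intrinsics apply), "view" (4x4, takes a point from world to camera coordinates). Camera axes: x right, y down, z forward; pixel columns grow to the right and rows downward; lengths in m; the calibration is good to about 2 mm. A picture is of the moment at which its call begins. camera_info takes no time and is no camera call.
- r.close_job(): hands the job in, once; it reports no verdict.
The state is a dict: "time_s": time; "joints": joint angles; "qd": joint speeds; "joint_torque": joint torques, N m; "tcp_pos": TCP position; "eef_rot": TCP orientation; "contact_force": force on the tool from outside, world axes, zero at the start; "moment": the same for the moment, N m; "gripper_width": finger opening in m.
Only numpy, scipy, OpenCV 4.12 (cv2) and the standard library are available. Lean on these libraries where they do the work, as an engineer would, in place of code of your own. Each camera call takes 0.05 s, during which the arm holds its last target.

## Task

The slicing mandoline's blade is to be changed: press its release key down with one finger so that the spring kicks the blade insert out of its seat, and stop the insert with the other finger before it slides away down the sloping track, when it is between one and five centimetres out. Do not pick anything up and leave the other things on the counter where they are. Finish with that finger still touching and holding the insert at rest there, lying flat in its track; the key may still be down or be let up.

Things in the scene. Friction and masses are not known exactly. Their poses are not given: they have to be found in the camera images.
- mandoline: Kitchen slicer fixed to the counter: white plastic, about 390 mm long, 118 mm over its rails, black handle at the high end. Origin on the counter under its middle; x level, from high to low end; y to the release key's side; z up. Runway slopes down along +x at 0.42 rad: steel-faced deck, then the seat of the blade insert, then an open track to the low end, whose crossbar is 126 mm past track.
- track (a point): Fixed point: where the middle of the seated insert's lower front edge lies, on track-floor level, 78 mm above the counter. x down the slope, y across towards the key, z square off the track. The floor is two 15 mm ledges inside the rails (rail tops 14 mm above it); between the ledges, 36 mm to either side of the middle, it is open, so a fingertip can dip below floor level there.
- insert: The loose blade insert: flat grey frame with a slanting steel blade, 80 mm along the slope, 100 wide, 10 thick, about 0.11 kg. It sits between the rails under their lips and slides down the track with little friction. Origin: middle of its lower front (down-slope) edge; this body's axes are level like the mandoline's, though the insert lies at the slope angle.
- insert_front (a point): Middle of the insert's lower front edge, axes along the insert: x down the slope, y across, z off its upper face. The front face is 10 mm high and spans 50 mm to either side. While seated it lies within 2 mm of track; its distance from there along the slope is how far the insert has come out.
- release (a joint): Release key travel in m: 0 up, 0.008 fully down, square to the track; springs back, about 2 N to start, 6 N fully down. At 3 to 4 mm the catch lets go: a spring plunger kicks the insert out (2 N over 12 mm) and, unless stopped, it is 50 mm down the track in about 0.15 s. Once it is 15 mm out the catch no longer touches it.
- release_top (a point): Centre of the key's top: ribbed grey key, 30 mm along the slope, 26 across, in a black housing outside the rail; 36 mm down-slope of track, 76 mm across from the middle line, 4 mm above floor level when up; its top slopes with the track. With one finger on it, the other straight across over the track's middle stands in the insert's way, 10 to 30 mm out of its seat.
- spare_insert: Bystander: a second insert with a comb of teeth, 80 x 100 x 14 mm, lying flat on the counter beside the mandoline. Leave alone.
- mushroom_near: Bystander: a whole mushroom, 48 mm across, 43 mm high, standing beside the mandoline. Leave alone.
- mushroom_far: Bystander: a whole mushroom of the same size before the mandoline's low end. Leave alone.
- food_holder: Bystander: the mandoline's black food holder, a 108 mm disc with a knob, 62 mm high. Leave alone.
- pepper_mill: Bystander: dark wooden pepper mill, 54 mm across, 178 mm high. Leave alone.
- salt_jar: Bystander: glass jar with steel lid, 60 mm across, 85 mm high. Leave alone.
- bowl: Bystander: white bowl, 150 mm across, 55 mm high. Leave alone.

How it is judged:
By the outcome, as a careful person would: the job done as asked, in the order asked, and still so for the second after the job is handed in, while the arm keeps its last pose, push and grip.
It also fails if it takes over 29 s, if anything falls off the work surface, if the arm or the gripper's body presses on something with over 40 N, if the wrist force passes 120 N, or if a joint passes its speed limit or range.

## Working session

There is one attempt and no reset: what is moved stays moved. The work goes in short steps, Python scripts to look and compute and a tool call to move; the robot and the scene stay as the last step left them, time stands still between calls to the robot, and variables do not carry over. Pictures are saved under pics/ and viewed, and the job is handed in when it is done.

Besides the shell and the picture viewer there is one more tool, called after ">>>" by a JSON object that holds its "fn" and its "kwargs". step_arm: Moves the arm, as the interface text tells. Its arguments: {"type":"object","properties":{"deltas":{"type":"array","items":{"type":"array","items":{"type":"number"}}},"squeeze":{"type":"number"}},"required":["deltas"]}

```bash
ls; mkdir -p pics; python3 - <<'E'
from plant import r
import cv2
for n in("scene","top"):
    cv2.imwrite(f"pics/{n}0.png",r.capture(n)[:,:,::-1]); print(n,r.camera_info(n))
print(r.get_state(), r.grasp_offset)
E
```

```text
pics
scene {'vertical_fov': 53.58272324110807, 'cx': 318.18954273608495, 'cy': 238.67828290676783, 'k1': -0.09759488639207892, 'view': array([[-0.84977588,  0.52709712, -0.00704149,  0.49248079],
       [ 0.39773514,  0.63233997, -0.66479539, -0.15599805],
       [-0.34595912, -0.56772774, -0.7469923 ,  1.27193456],
       [ 0.        ,  0.        ,  0.        ,  1.        ]])}
top {'vertical_fov': 47.62544144543443, 'cx': 319.4646849493689, 'cy': 242.54590822885976, 'k1': -0.08913708668046313, 'view': array([[ 0.02586102, -0.99966076, -0.00309336, -0.02338174],
       [-0.97391305, -0.02449684, -0.2255954 ,  0.59556521],
       [ 0.22544309,  0.00884679, -0.97421617,  1.31082169],
       [ 0.        ,  0.        ,  0.        ,  1.        ]])}
{'time_s': 0.1, 'joints': array([ 8.50347993e+01,  2.05876929e+01,  6.40679844e-01, -1.84639020e-02,
       -7.01356270e+01, -1.65079221e+01]), 'qd': array([-0.03039583, -0.00095654,  0.19740552, -0.06053634,  0.00626629,
       -0.04283089]), 'joint_torque': array([-2.18581285e-03, -5.84163201e+01,  2.93749791e+01,  7.01555282e+00,
        1.01801095e-02, -4.25611256e-05]), 'tcp_pos': array([0.24694436, 0.62775104, 0.22572259]), 'eef_rot': array([-1.79993159e+02, -8.41662805e-02, -1.11479414e+02]), 'contact_force': array([ 0.63517504, -0.12431568, -0.36616517]), 'moment': array([ 0.00429489, -0.0047184 , -0.06040533]), 'gripper_width': 0.0878794737577045} 0.0188
```

View pics/scene0.png

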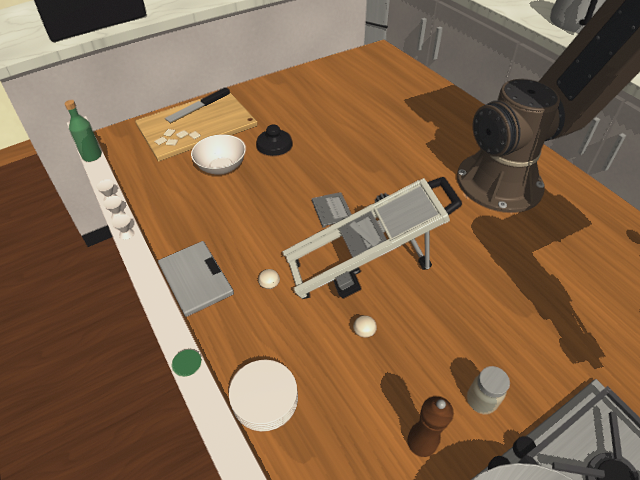

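View pics/top0.png

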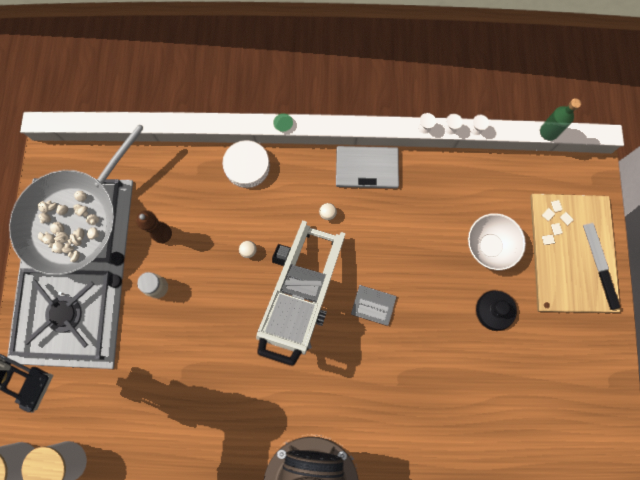

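```bash
python3 - <<'E'
import cv2
a=cv2.imread("pics/top0.png")[200:380,220:360]; cv2.imwrite("pics/topz.png",cv2.resize(a,None,fx=4,fy=3.3333 and 4,interpolation=cv2.INTER_CUBIC)[:600*2][:720])
a=cv2.imread("pics/top0.png")[215:305,235:355]; cv2.imwrite("pics/topz.png",cv2.resize(a,None,fx=6,fy=6,interpolation=cv2.INTER_CUBIC))
a=cv2.imread("pics/scene0.png")[170:310,275:465]; cv2.imwrite("pics/scz.png",cv2.resize(a,None,fx=4,fy=4,interpolation=cv2.INTER_CUBIC))
E
```

```text
(no output)
```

View pics/topz.png

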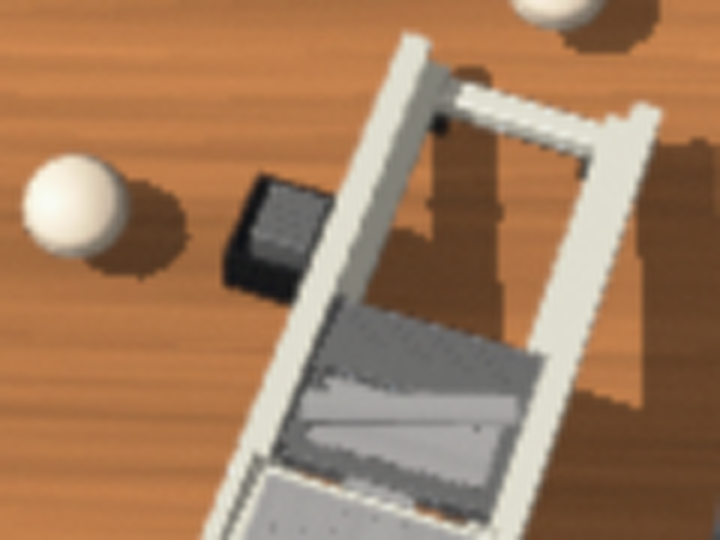

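View pics/scz.png

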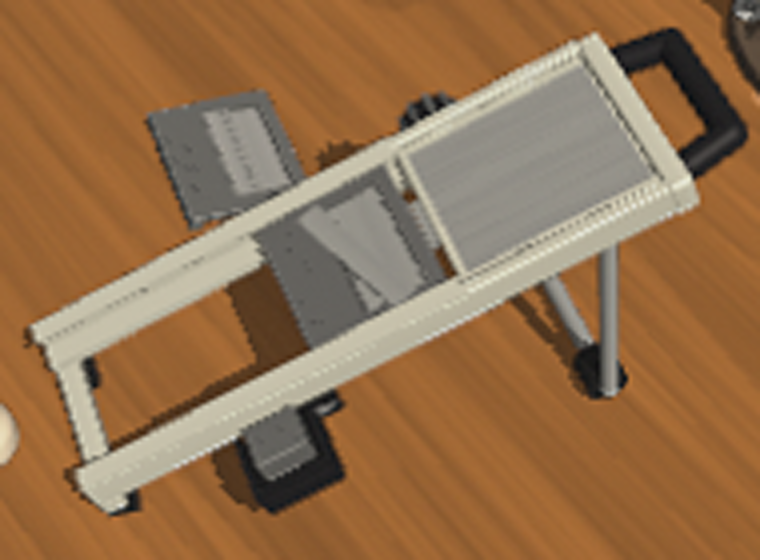

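```bash
python3 - <<'E'
import cv2,numpy as np
def z(src,x0,y0,x1,y1,f,out):
    a=cv2.imread(src)[y0:y1,x0:x1].astype(float); a=np.clip(a*1.3,0,255).astype('uint8')
    a=cv2.resize(a,None,fx=f,fy=f,interpolation=cv2.INTER_NEAREST)
    for i in range(x0,x1,5): cv2.putText(a,str(i),((i-x0)*f,10),0,.35,(0,255,255)); cv2.line(a,((i-x0)*f,12),((i-x0)*f,18),(0,255,255))
    for i in range(y0,y1,5): cv2.putText(a,str(i),(0,(i-y0)*f+4),0,.35,(0,255,255));
    cv2.imwrite(out,a)
z("pics/top0.png",268,238,330,285,12,"pics/z1.png")
z("pics/scene0.png",325,215,390,300,7,"pics/z2.png")
E
```

```text
(no output)
```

View pics/z1.png

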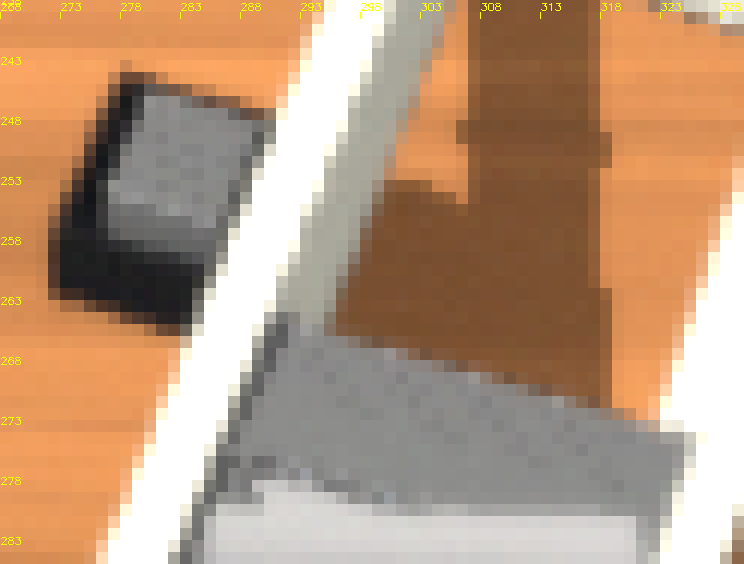

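View pics/z2.png

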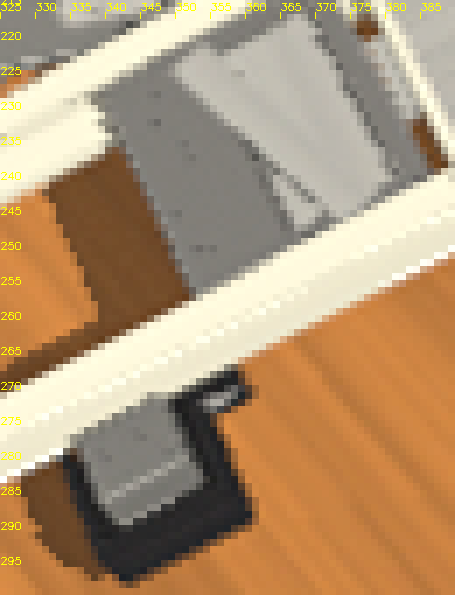

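```bash
cat > h.py <<'E'
import numpy as np,cv2
from plant import r
def K(n):
    c=r.camera_info(n); f=240/np.tan(np.radians(c['vertical_fov']/2)); return c,f
def cast(n,uv,z):
    c,f=K(n); d=(np.atleast_2d(uv).astype(float)-[c['cx'],c['cy']])/f
    s=d.copy()
    for _ in range(20): s=d/(1+c['k1']*(s**2).sum(1,keepdims=True))
    V=c['view'];C=-V[:3,:3].T@V[:3,3]
    D=np.c_[s,np.ones(len(s))]@V[:3,:3]
    return C+D*((z-C[2])/D[:,2])[:,None]
def proj(n,P):
    c,f=K(n); P=np.atleast_2d(P); q=P@c['view'][:3,:3].T+c['view'][:3,3]; s=q[:,:2]/q[:,2:]
    return s*(1+c['k1']*(s**2).sum(1,keepdims=True))*f+[c['cx'],c['cy']]
A=.42
def frame(yaw):
    h=np.array([np.cos(yaw),np.sin(yaw),0]);y=np.array([-h[1],h[0],0]);u=np.array([0,0,1.])
    return np.c_[h*np.cos(A)-u*np.sin(A),y,h*np.sin(A)+u*np.cos(A)]  # columns down-slope, across, normal
E
python3 - <<'E'
from h import *
for n in("top","scene"):
    V=r.camera_info(n)['view'];print(n,-V[:3,:3].T@V[:3,3])
E1=cast("top",[[292.5,265],[325,274]],.0871)
print("front top",E1); d=E1[0]-E1[1];print(np.linalg.norm(d),"yaw",np.degrees(np.arctan2(d[1],d[0]))-90)
E2=cast("scene",[[339.5,234],[351.5,257]],.0871)
print("front scene",E2); d=E2[1]-E2[0];print(np.linalg.norm(d),"yaw",np.degrees(np.arctan2(d[1],d[0]))-90)
kt=np.array([[279.8,245.3],[289.3,248],[286,257],[276.8,254.5]])
ks=np.array([[335.5,278],[349.5,271.5],[352,280],[340,287]])
print("key",cast("top",kt,.067).mean(0),cast("scene",ks,.067).mean(0))
E
```

```text
top [ 0.28511771 -0.02038091  1.41130813]
scene [0.92058157 0.56117113 0.84988635]
front top [[ 0.53280006  0.05693996  0.0871    ]
 [ 0.51226962 -0.02406752  0.0871    ]]
0.08356859893179766 yaw -14.221536491594662
front scene [[ 0.5210635  -0.00550513  0.0871    ]
 [ 0.53559135  0.06157173  0.0871    ]]
0.0686320838295105 yaw -12.220657158242872
key [0.57144277 0.08352614 0.067     ] [0.57117032 0.08889677 0.067     ]
```

```bash
python3 - <<'E'
from h import *
from scipy.optimize import least_squares
g=cv2.imread("pics/top0.png").astype(float); b=g[:,:,0]  # blue: wood low, white high
def cross(row,x0,x1,thr=120,rising=True):
    v=row[x0:x1+1]
    for i in range(len(v)-1):
        if (v[i]<thr<=v[i+1]) if rising else (v[i]>=thr>v[i+1]): return x0+i+(thr-v[i])/(v[i+1]-v[i])
L=[];R=[]
for y in list(range(228,244))+list(range(268,300)):
    xc=303-(y-222)*(303-262)/(330-222)   # rough left
    c=cross(b[y],int(xc-12),int(xc+8)); 
    if c: L.append((c,y))
for y in range(242,300):
    xc=343-(y-235)*(343-303)/(340-235)
    c=cross(b[y],int(xc-6),int(xc+12),130,False)
    if c: R.append((c,y))
def fit(P):
    P=np.array(P); vx,vy,x,y=cv2.fitLine(P.astype(np.float32),cv2.DIST_HUBER,0,.01,.01).ravel(); res=(P-[x,y])@[vy,-vx]; print(len(P),"rms",res.std(),np.abs(res).max(),P[0],P[-1]); return np.array([x,y]),np.array([vy,-vx])
l=fit(L);rr=fit(R)
kt=np.array([[279.8,245.3],[289.3,248],[286,257],[276.8,254.5]])
kc=kt.mean(0)-0
ks=np.array([[335.5,278],[349.5,271.5],[352,280],[340,287]]).mean(0)
# front edge lines
fe=np.array([[295,265.6],[323,273.6]])
sc=np.array([[339.5,234],[351.5,257]])
def pts(p,q):
    F=frame(p[2]); return np.array([p[0],p[1],.078])+np.array(q)@F.T
def lineres(P,a,c):
    t=(c-a)/np.linalg.norm(c-a); return (P-a)@[t[1],-t[0]]
def resid(p):
    o=[]
    for (pt,n),s in((l,59e-3),(rr,-59e-3)):
        o+=list((proj("top",pts(p,[[-.06,s,.014],[.06,s,.014]]))-pt)@n*2)
    o+=list(lineres(proj("top",pts(p,[[0,-.04,.01],[0,.04,.01]])),*fe))
    o+=list(lineres(proj("scene",pts(p,[[0,-.03,.01],[0,.02,.01]])),*sc))
    o+=list((proj("top",pts(p,[[.036,.076,.004]]))[0]-kc))
    o+=list((proj("scene",pts(p,[[.036,.076,.004]]))[0]-ks))
    return np.array(o)
s=least_squares(resid,[.52,.01,-.23],loss='soft_l1')
p=s.x;print(p,np.degrees(p[2]));print(np.round(resid(p),2))
print("key",pts(p,[[.036,.076,.004]]))
np.save("p.npy",p)
for n in("top","scene"):
    im=cv2.imread(f"pics/{n}0.png"); im=cv2.resize(im,None,fx=6,fy=6,interpolation=cv2.INTER_CUBIC)
    Q=[[0,-.05,.01],[0,.05,.01],[0,0,0],[-.08,-.05,.01],[-.08,.05,.01]]+[[.036+a*.015,.076+c*.013,.004] for a in(-1,1) for c in(-1,1)]+[[x,y*.059,.014] for x in(-.1,.126) for y in(-1,1)]
    for u in proj(n,pts(p,Q)): cv2.circle(im,tuple(int(v) for v in (u+.5)*6),4,(0,0,255),-1)
    x0,y0=(258,215) if n=="top" else (280,195)
    cv2.imwrite(f"pics/chk_{n}.png",im[y0*6:y0*6+600,x0*6:x0*6+720])
E
```

```text
48 rms 0.0959908926918772 0.23556528603715662 [298.27536232 228.        ] [269.83333333 299.        ]
58 rms 3.416246821854058 8.606494380744826 [341.91780822 242.        ] [322.86075949 299.        ]
[ 0.51972536  0.02025302 -0.26977877] -15.457185154916406
[-0.7   0.08  0.13  1.13 -0.03  0.4   1.9   0.7  -0.28 -0.71 -2.05 -1.13]
key [[0.57323504 0.08430861 0.06697298]]
```

```bash
sleep 1
```

```text
(no output)
```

View pics/chk_top.png

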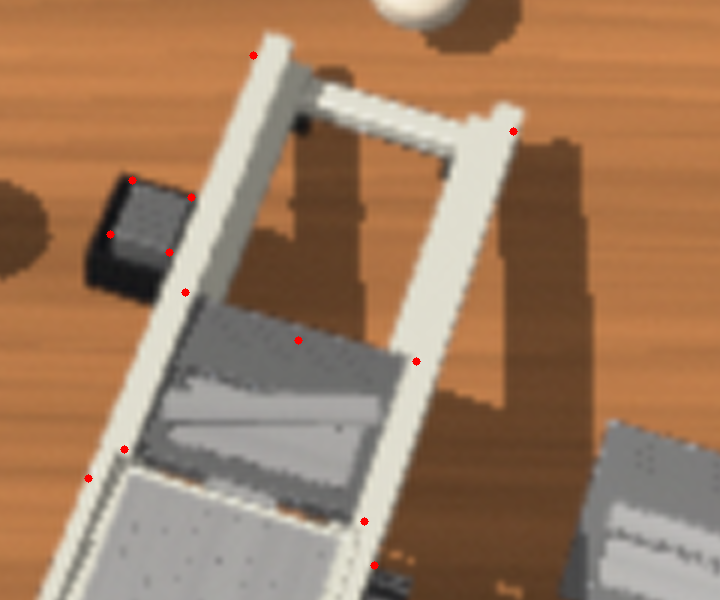

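View pics/chk_scene.png

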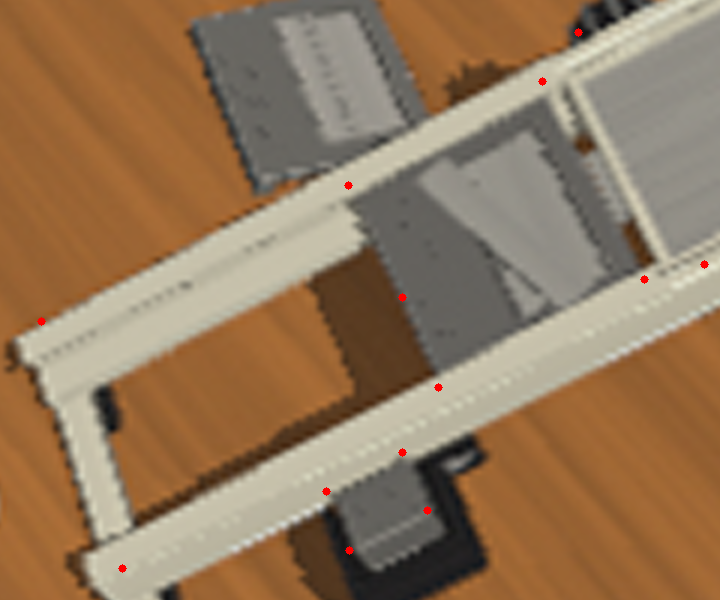

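```bash
cat > fit.py <<'E'
from h import *
from scipy.optimize import least_squares
g=cv2.imread("pics/top0.png").astype(float); b=g[:,:,0]
def cross(row,x0,x1,thr=120,rising=True):
    v=row[x0:x1+1]
    for i in range(len(v)-1):
        if (v[i]<thr<=v[i+1]) if rising else (v[i]>=thr>v[i+1]): return x0+i+(thr-v[i])/(v[i+1]-v[i])
L=[];R=[]
for y in list(range(228,244))+list(range(268,300)):
    xc=303-(y-222)*(303-262)/(330-222)
    c=cross(b[y],int(xc-12),int(xc+8)); 
    if c: L.append((c,y))
for y in range(240,290):
    xc=343-(y-237)*(343-321)/(300-237)
    xs=range(int(xc-5),int(xc+6))
    c=None
    for x in xs:
        if b[y,x]>=130>b[y,x+1]: c=x+(130-b[y,x])/(b[y,x+1]-b[y,x])   # last fall
    if c: R.append((c,y))
def fit(P):
    P=np.array(P)
    for _ in range(4):
        vx,vy,x,y=cv2.fitLine(P.astype(np.float32),cv2.DIST_HUBER,0,.01,.01).ravel(); res=(P-[x,y])@[vy,-vx]; P=P[np.abs(res)<max(.4,2*res.std())]
    print(len(P),"rms",res.std(),P[0],P[-1]); return np.array([x,y]),np.array([vy,-vx])
l=fit(L);rr=fit(R)
kc=np.array([[279.8,245.3],[289.3,248],[286,257],[276.8,254.5]]).mean(0)
ks=np.array([[335.5,278],[349.5,271.5],[352,280],[340,287]]).mean(0)
fe=np.array([[295,265.6],[323,273.6]])
sc=np.array([[339.5,234],[351.5,257]])
def pts(p,q):
    F=frame(p[2]); return np.array([p[0],p[1],.078])+np.array(q)@F.T
def lineres(P,a,c):
    t=(c-a)/np.linalg.norm(c-a); return (P-a)@[t[1],-t[0]]
def resid(p):
    o=[]
    for (pt,n),s in((l,59e-3),(rr,-59e-3)):
        o+=list((proj("top",pts(p,[[-.06,s,.014],[.06,s,.014]]))-pt)@n*2)
    o+=list(lineres(proj("top",pts(p,[[0,-.04,.01],[0,.04,.01]])),*fe))
    o+=list(lineres(proj("scene",pts(p,[[0,-.03,.01],[0,.02,.01]])),*sc))
    o+=list((proj("top",pts(p,[[.036,.076,.004]]))[0]-kc))
    o+=list((proj("scene",pts(p,[[.036,.076,.004]]))[0]-ks))
    return np.array(o)
if __name__=="__main__":
    s=least_squares(resid,[.52,.01,-.23],loss='soft_l1')
    p=s.x;print(p,np.degrees(p[2]));print(np.round(resid(p),2))
    print("key",pts(p,[[.036,.076,.004]]))
    np.save("p.npy",p)
    for n in("top","scene"):
        im=cv2.imread(f"pics/{n}0.png"); im=cv2.resize(im,None,fx=6,fy=6,interpolation=cv2.INTER_CUBIC)
        Q=[[0,-.05,.01],[0,.05,.01],[0,0,0],[-.08,-.05,.01],[-.08,.05,.01]]+[[.036+a*.015,.076+c*.013,.004] for a in(-1,1) for c in(-1,1)]+[[x,y*.059,.014] for x in(-.1,.126) for y in(-1,1)]
        for u in proj(n,pts(p,Q)): cv2.circle(im,tuple(int(v) for v in (u+.5)*6),4,(0,0,255),-1)
        x0,y0=(258,215) if n=="top" else (280,195)
        cv2.imwrite(f"pics/chk2_{n}.png",im[y0*6:y0*6+600,x0*6:x0*6+720])
E
python3 fit.py
```

```text
48 rms 0.0959908926918772 [298.27536232 228.        ] [269.83333333 299.        ]
50 rms 0.09000657589701022 [342.76470588 240.        ] [326.41304348 289.        ]
[ 0.51972381  0.02019383 -0.26917999] -15.42287748920685
[-0.78  0.06  0.18  1.18 -0.01  0.39  1.89  0.7  -0.27 -0.69 -2.05 -1.15]
key [[0.57319512 0.08428145 0.06697298]]
```

```bash
sleep 1
```

```text
(no output)
```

View pics/chk2_top.png

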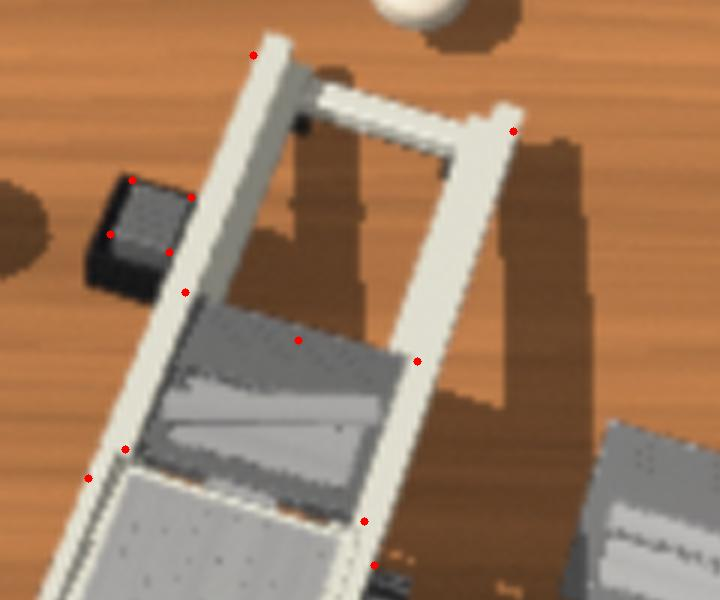

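View pics/chk2_scene.png

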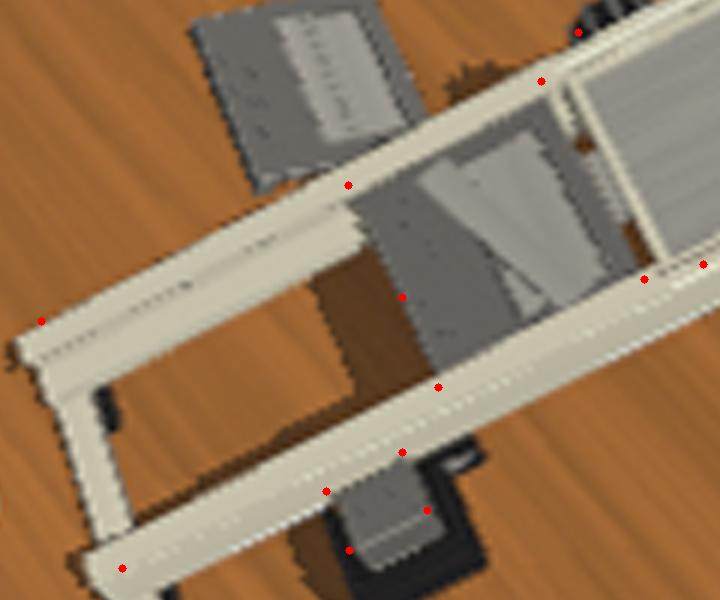

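```bash
cat > go.py <<'E'
from h import *
import sys
from scipy.spatial.transform import Rotation as Ro
p=np.load("p.npy")
def target(x,y,z):
    F=frame(p[2]); P=np.array([p[0],p[1],.078])+F@np.array([x,y,z])
    return P,np.c_[-F[:,1],-F[:,0],-F[:,2]]
def rep(x,y,z,V=True):
    s=r.get_state(); R=Ro.from_euler('xyz',s['eef_rot'],degrees=True).as_matrix()
    P,T=target(x,y,z); F=frame(p[2])
    print("t",s['time_s'],"tcp",np.round(s['tcp_pos'],4),"in track mm",np.round(F.T@(s['tcp_pos']-[p[0],p[1],.078])*1e3,1),"w",round(s['gripper_width'],4))
    print("rotvec",np.round(Ro.from_matrix(R.T@T).as_rotvec(),3),"shift mm",np.round(R.T@(P-s['tcp_pos'])*1e3,1),"F track",np.round(F.T@s['contact_force'],2),"q",np.round(s['joints'],0))
if __name__=="__main__": rep(*map(float,sys.argv[1:4]))
E
sed -i 's/+=list(lineres(proj("scene".*$/+=list(.3*lineres(proj("scene",pts(p,[[0,-.03,.01],[0,.02,.01]])),*sc))/; s/-pt)@n\*2/-pt)@n*4/' fit.py; python3 fit.py
python3 go.py .036 .038 .1
python3 - <<'E'
from h import *
print(cast("top",[[150,285],[155,232],[248,250],[328,212]],0.05))
E
```

```text
48 rms 0.0959908926918772 [298.27536232 228.        ] [269.83333333 299.        ]
50 rms 0.09000657589701022 [342.76470588 240.        ] [326.41304348 289.        ]
[ 0.51850766  0.02050826 -0.27584962] -15.805019099826504
[-1.15 -0.64  0.79  1.63 -0.62 -0.    0.76  0.36 -0.27 -0.39 -1.74 -1.33]
key [[0.57240522 0.08423783 0.06697298]]
t 0.1 tcp [0.2469 0.6278 0.2257] in track mm [-449.8  510.3  -39.1] w 0.0879
rotvec [-0.42   0.019 -0.098] shift mm [ 420.4 -544.6   71.8] F track [ 0.74  0.05 -0.07] q [ 85.  21.   1.  -0. -70. -17.]
[[ 0.47819629  0.42107196  0.05      ]
 [ 0.61755659  0.42106423  0.05      ]
 [ 0.57589613  0.17482224  0.05      ]
 [ 0.68231509 -0.02812643  0.05      ]]
```

>>> {"fn": "step_arm", "kwargs": {"deltas": [[0, 0, 0, 26, -34, 0, 0.25], [0, 0, 0, 26, -34, 0, 0.25], [0, 0, 0, 26, -34, 0, 0.25], [0, 0, 0, 26, -34, 0, 0.25], [0, 0, 0, 26, -34, 0, 0.25], [0, 0, 0, 26, -34, 0, 0.25], [0, 0, 0, 26, -34, 0, 0.25], [0, 0, 0, 26, -34, 0, 0.25], [0, 0, 0, 26, -34, 0, 0.25], [0, 0, 0, 26, -34, 0, 0.25]]}}

```text
time_s: 1.1
tcp_pos: [0.4715, 0.2502, 0.222]
eef_rot: [180.0, -0.5, -111.0]
contact_force: [0.5, -0.3, 0.0]
gripper_width: 0.0547
```

```bash
python3 go.py .036 .038 .1
```

```text
t 1.1 tcp [0.4715 0.2502 0.222 ] in track mm [-157.2  208.2   87.5] w 0.0547
rotvec [-0.419  0.011 -0.092] shift mm [ 152.4 -196.2   68.6] F track [ 0.47 -0.13  0.22] q [ 49.   8. -17.   0. -66.  20.]
```

>>> {"fn": "step_arm", "kwargs": {"deltas": [[0, 0, 0, 26, -33, 0, 0.25], [0, 0, 0, 26, -33, 0, 0.25], [0, 0, 0, 26, -33, 0, 0.25], [0, 0, 0, 26, -33, 0, 0.25], [0, 0, 0, 26, -33, 0, 0.25], [-0.1, 0, -0.03, 10, -10, 0, 0.25], [-0.1, 0, -0.03, 0, 0, 0, 0.25], [-0.1, 0, -0.03, 0, 0, 0, 0.25], [-0.1, 0, 0, 0, 0, 0, 0.25]]}}

```text
time_s: 2.0
tcp_pos: [0.5865, 0.0427, 0.224]
eef_rot: [156.3, 0.5, -105.9]
contact_force: [0.0, 0.3, -0.3]
gripper_width: 0.055
```

```bash
python3 go.py .036 .038 .05
```

```text
t 2.0 tcp [0.5865 0.0427 0.224 ] in track mm [ -5.4  39.9 157.5] w 0.055
rotvec [-0.007  0.008  0.003] shift mm [  2.9 -40.6 107.7] F track [ 0.09  0.25 -0.34] q [ 15.  27.  11. -12. -95.  61.]
```

>>> {"fn": "step_arm", "kwargs": {"deltas": [[0, 0.004, 0, 1, -20, 20, 0.25], [0, 0.004, 0, 1, -20, 30, 0.25], [0, 0, 0, 1, 0, 30, 0.25], [0, 0, 0, 0, 0, 20, 0.25], [0, 0, 0, 0, 0, 5, 0.25], [0, 0, 0, 0, 0, 0, 0.25]]}}

```text
time_s: 2.6
tcp_pos: [0.5806, 0.039, 0.1016]
eef_rot: [155.6, -0.2, -106.0]
contact_force: [0.5, -0.7, 1.0]
gripper_width: 0.0547
```

```bash
python3 go.py .036 .038 .03;  python3 - <<'E'
from h import *
for n in("scene","top"):
    cv2.imwrite(f"pics/{n}1.png",r.capture(n)[:,:,::-1])
a=cv2.imread("pics/top1.png")[190:320,225:385]; cv2.imwrite("pics/top1z.png",cv2.resize(a,None,fx=5,fy=4.6,interpolation=cv2.INTER_CUBIC))
a=cv2.imread("pics/scene1.png")[150:330,265:445]; cv2.imwrite("pics/sc1z.png",cv2.resize(a,None,fx=3.3,fy=3.3,interpolation=cv2.INTER_CUBIC))
E
```

```text
t 2.6 tcp [0.5806 0.039  0.1016] in track mm [40.4 34.7 43.9] w 0.0547
rotvec [ 0.006 -0.001 -0.004] shift mm [-3.3  4.3 13.9] F track [ 0.15 -0.55  1.21] q [ 15.  32.   3. -12. -82.  63.]
```

View pics/top1z.png

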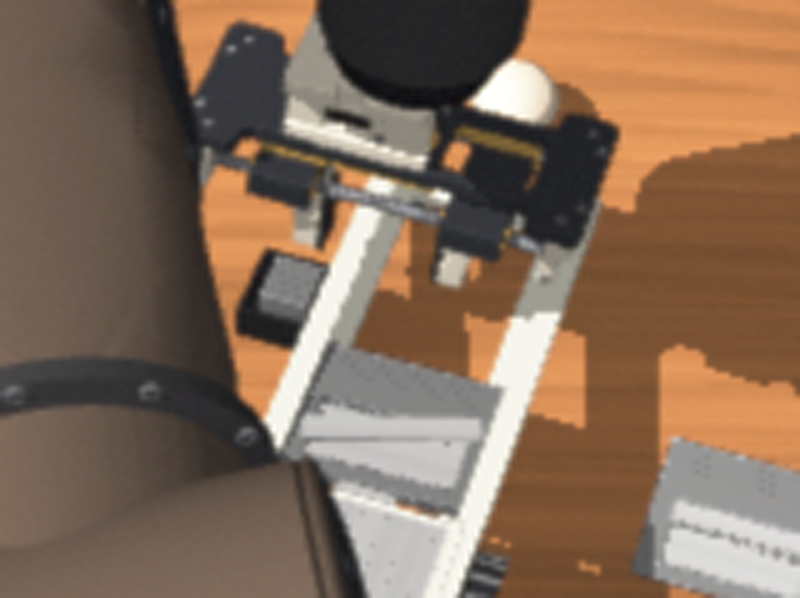

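View pics/sc1z.png

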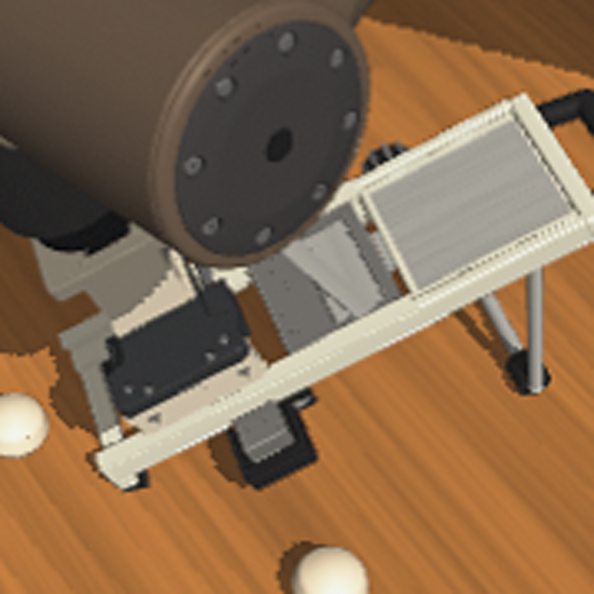

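```bash
python3 - <<'E'
from h import *
from scipy.spatial.transform import Rotation as Ro
s=r.get_state();R=Ro.from_euler('xyz',s['eef_rot'],degrees=True).as_matrix()
im=cv2.resize(cv2.imread("pics/top1.png"),None,fx=10,fy=10,interpolation=cv2.INTER_CUBIC)
for x,c in((27.5,(0,0,255)),(48,(0,255,0)),(38,(255,0,0))):
  for sg in(-1,1):
    for y in(-9.5,9.5):
      u=proj("top",s['tcp_pos']+R@np.array([sg*x,y,0])/1e3)[0]; cv2.circle(im,tuple(int(v) for v in (u+.5)*10),4,c,-1)
cv2.imwrite("pics/tip.png",im[2100:2650,2700:3450])
E
```

```text
(no output)
```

View pics/tip.png

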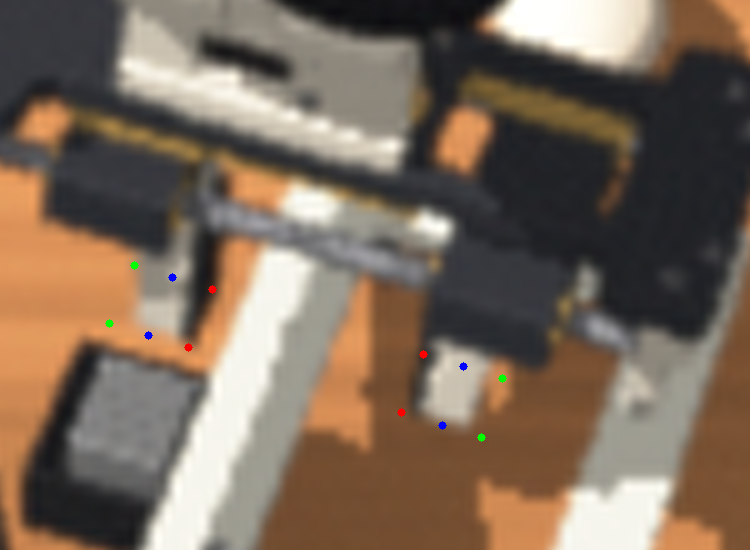

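>>> {"fn": "step_arm", "kwargs": {"deltas": [[0, 0, 0, -3, 5, 10, 0.4], [0, 0, 0, 0, 0, 10, 0.4], [0, 0, 0, 0, 0, 6, 0.4], [0, 0, 0, 0, 0, 0, 0.4]]}}

```text
time_s: 3.1
tcp_pos: [0.5687, 0.0472, 0.0825]
eef_rot: [156.0, 0.1, -105.9]
contact_force: [0.1, -0.0, 0.1]
gripper_width: 0.0614
```

```bash
python3 go.py .035 .038 .010
```

```text
t 3.1 tcp [0.5687 0.0472 0.0825] in track mm [35.6 39.4 20.8] w 0.0614
rotvec [-0.002  0.002 -0.002] shift mm [ 1.4  0.6 10.8] F track [0.07 0.01 0.1 ] q [ 16.  32.   0. -13. -79.  63.]
```

>>> {"fn": "step_arm", "kwargs": {"deltas": [[0, 0, 0, 1.5, 0, 6, 0.4], [0, 0, 0, 0, 0, 3, 0.4], [0, 0, 0, 0, 0, 0, 0.4]]}}

```text
time_s: 3.4
tcp_pos: [0.5647, 0.0467, 0.0739]
eef_rot: [156.1, 0.1, -105.9]
contact_force: [0.2, -0.6, 0.6]
gripper_width: 0.0614
```

```bash
python3 go.py .035 .038 .004;  python3 - <<'E'
from h import *
for n in("scene","top"):
    cv2.imwrite(f"pics/{n}2.png",r.capture(n)[:,:,::-1])
a=cv2.imread("pics/top2.png")[215:290,265:340]; a=cv2.resize(a,None,fx=7,fy=7,interpolation=cv2.INTER_CUBIC)
b=cv2.imread("pics/scene2.png")[220:310,305:380];b=cv2.resize(b,(275,525),interpolation=cv2.INTER_CUBIC) if 0 else cv2.resize(b,None,fx=525/90,fy=525/90)
b=b[:,:275+0] if 0 else cv2.resize(b,(270,324)); b=cv2.copyMakeBorder(b,0,525-324,0,0,0)
cv2.imwrite("pics/c2.png",cv2.hconcat([a,b]))
E
```

```text
t 3.4 tcp [0.5647 0.0467 0.0739] in track mm [35.7 37.8 11.5] w 0.0614
rotvec [-0.002  0.002 -0.001] shift mm [-0.2  0.7  7.5] F track [ 0.08 -0.51  0.67] q [ 16.  32.  -1. -13. -78.  63.]
```

View pics/c2.png

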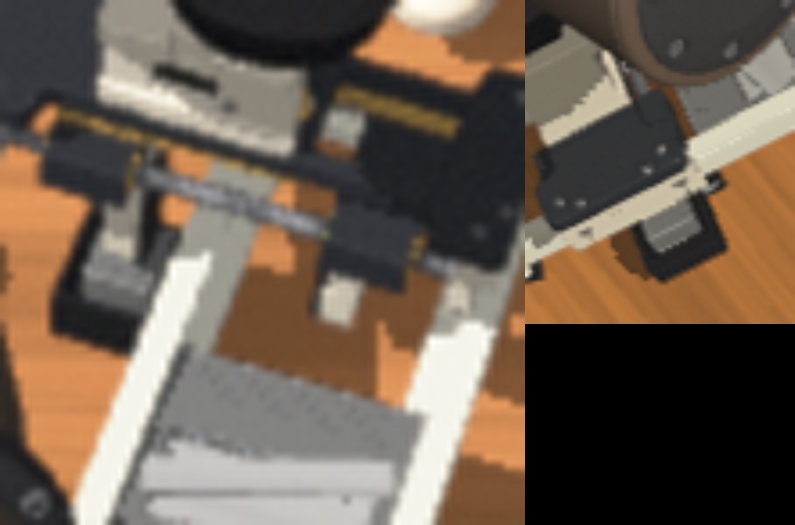

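>>> {"fn": "step_arm", "kwargs": {"deltas": [[0, 0, 0, 0, 0, 5, 0.4], [0, 0, 0, 0, 0, 0, 0.4]]}}

```text
time_s: 3.7
tcp_pos: [0.5632, 0.0473, 0.0695]
eef_rot: [156.1, 0.1, -105.9]
contact_force: [-1.0, 0.3, -0.4]
gripper_width: 0.0615
```

```bash
python3 go.py .036 .038 -.002
```

```text
t 3.7 tcp [0.5632 0.0473 0.0695] in track mm [36.1 37.9  6.8] w 0.0615
rotvec [-0.003  0.002 -0.002] shift mm [-0.   0.1  8.8] F track [-0.8  -0.01 -0.82] q [ 16.  32.  -1. -13. -77.  63.]
```

>>> {"fn": "step_arm", "kwargs": {"deltas": [[0, 0, 0, 0, 0, 5, 0.4], [0, 0, 0, 0, 0, 4, 0.4], [0, 0, 0, 0, 0, 0.5, 0.4]]}}

```text
time_s: 4.0
tcp_pos: [0.5605, 0.0483, 0.0611]
eef_rot: [156.3, 0.1, -105.9]
contact_force: [1.1, -1.5, 5.6]
gripper_width: 0.0616
```

```bash
python3 go.py .036 .038 -.002;  python3 - <<'E'
from h import *
for n in("scene","top"):
    cv2.imwrite(f"pics/{n}3.png",r.capture(n)[:,:,::-1])
a=cv2.imread("pics/top3.png")[215:290,265:340]; a=cv2.resize(a,None,fx=7,fy=7,interpolation=cv2.INTER_CUBIC)
b=cv2.imread("pics/scene3.png")[200:310,305:395];b=cv2.resize(b,(270,330),interpolation=cv2.INTER_CUBIC); b=cv2.copyMakeBorder(b,0,525-330,0,0,0)
cv2.imwrite("pics/c3.png",cv2.hconcat([a,b]))
E
python3 go.py .036 .038 -.002
```

```text
t 4.0 tcp [0.5605 0.0483 0.0611] in track mm [36.9 38.2 -2. ] w 0.0616
rotvec [-0.006  0.003 -0.001] shift mm [0.2 0.9 0. ] F track [-0.9  -1.12  5.68] q [ 16.  33.  -2. -13. -76.  64.]
t 4.1 tcp [0.5607 0.0483 0.0614] in track mm [36.9 38.2 -1.7] w 0.0612
rotvec [-0.006  0.003 -0.001] shift mm [0.2 0.9 0.3] F track [-0.36  0.28  4.46] q [ 16.  33.  -2. -13. -76.  64.]
```

View pics/c3.png

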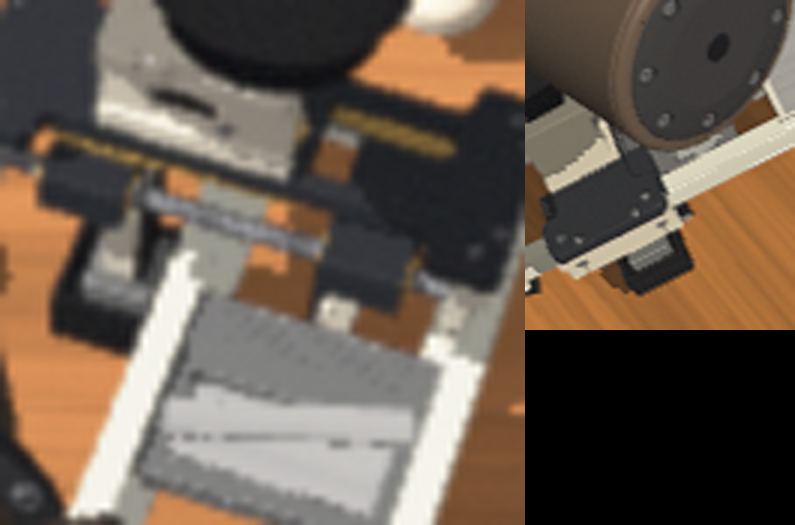

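>>> {"fn": "step_arm", "kwargs": {"deltas": [[0, 0, 0, 0, 0, 0.5, 0.4], [0, 0, 0, 0, 0, 0, 0.4], [0, 0, 0, 0, 0, 0, 0.4], [0, 0, 0, 0, 0, 0, 0.4], [0, 0, 0, 0, 0, 0, 0.4]]}}

```text
time_s: 4.6
tcp_pos: [0.5608, 0.0482, 0.0618]
eef_rot: [156.3, 0.2, -105.9]
contact_force: [0.9, -0.0, 3.8]
gripper_width: 0.0614
```

```bash
python3 - <<'E'
from h import *
from go import *
for n in("top","scene"): cv2.imwrite(f"pics/{n}4.png",r.capture(n)[:,:,::-1])
a=cv2.imread("pics/top3.png");c=cv2.imread("pics/top4.png");d=np.abs(a.astype(int)-c)[215:320,265:345].max(2);print("diff3-4",d.max(),(d>25).sum())
F=frame(p[2])
n=F[:,2];T=np.array([p[0],p[1],.078])
for pic,uv in(("0",[[295,265.6],[323,273.6]]),("3",[[295.5,257.4],[325.5,266.9]])):
    # intersect with plane 10 mm above floor
    C=cast("top",uv,.2);D=cast("top",uv,0)
    t=((T+.01*n-C)@n)/((D-C)@n); P=C+(D-C)*t[:,None]; print(np.round((P-T)@F*1e3,1))
rep(.036,.038,-.002)
a=cv2.imread("pics/top4.png")[215:315,265:345]; a=cv2.resize(a,None,fx=6,fy=6,interpolation=cv2.INTER_CUBIC); cv2.imwrite("pics/c4.png",a)
E
```

```text
diff3-4 73 81
[[  0.2  32.6  10. ]
 [  1.8 -39.5  10. ]]
[[ 24.1  38.8  10. ]
 [ 23.1 -40.1  10. ]]
t 4.7 tcp [0.5609 0.0482 0.0618] in track mm [36.9 38.2 -1.2] w 0.0616
rotvec [-0.007  0.003 -0.   ] shift mm [0.2 0.9 0.8] F track [-1.27  0.12  4.57] q [ 16.  33.  -2. -13. -76.  64.]
```

View pics/c4.png

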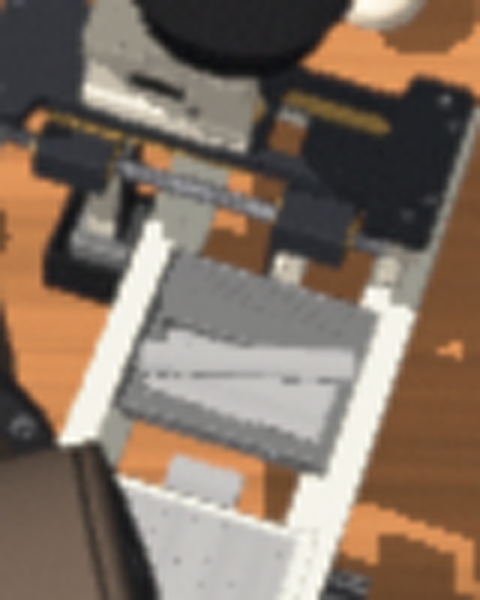

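View pics/scene4.png

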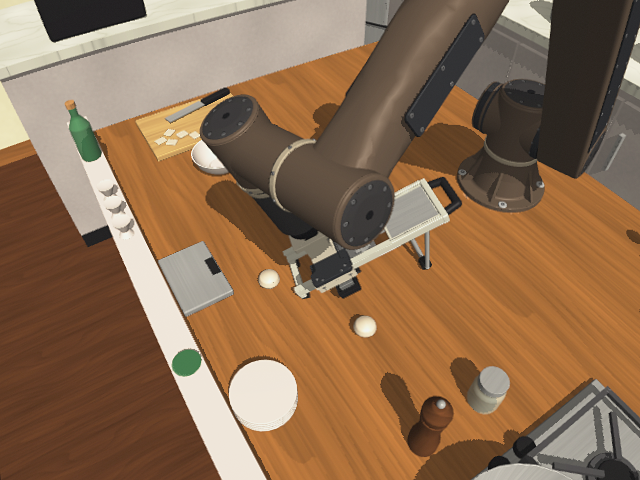

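```bash
python3 - <<'E'
from h import *
from go import *
from scipy.spatial.transform import Rotation as Ro
a=cv2.imread("pics/top3.png");c=cv2.imread("pics/top4.png");d=np.abs(a.astype(int)-c).max(2);ys,xs=np.where(d[215:320,265:345]>25);
print(np.c_[xs+265,ys+215][::4].tolist())
s=r.get_state();R=Ro.from_euler('xyz',s['eef_rot'],degrees=True).as_matrix()
im=cv2.resize(c,None,fx=12,fy=12,interpolation=cv2.INTER_CUBIC)
for z,col in((-11,(0,0,255)),(0,(0,255,0))):
  for x in(31,46):
    u=proj("top",s['tcp_pos']+R@np.array([x,9.5,z])/1e3)[0]; print(u); cv2.circle(im,tuple(int(v) for v in (u+.5)*12),4,col,-1)
cv2.imwrite("pics/t4.png",im[240*12:240*12+560,285*12:285*12+600])
E
```

```text
[[289, 219], [318, 226], [337, 227], [328, 229], [317, 231], [293, 234], [278, 236], [302, 239], [289, 242], [288, 244], [306, 245], [300, 247], [303, 248], [308, 249], [309, 250], [326, 254], [328, 256], [329, 263], [268, 278], [297, 286], [310, 290]]
[307.88815278 260.16157703]
[313.60344706 261.91984956]
[307.44197563 262.5759506 ]
[313.11972767 264.32456806]
```

View pics/t4.png

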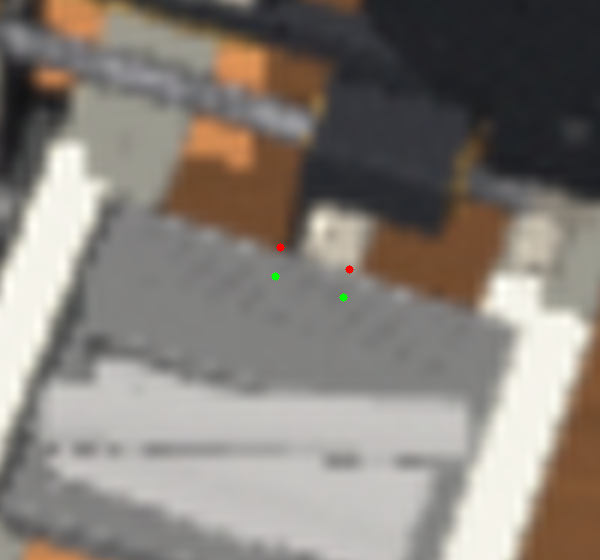

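>>> {"fn": "step_arm", "kwargs": {"deltas": [[0, 0, 0, 0, 1.5, 1, 0.4], [0, 0, 0, 0, 0, 0.5, 0.4], [0, 0, 0, 0, 0, 0.5, 0.4]]}}

```text
time_s: 5.0
tcp_pos: [0.5595, 0.0487, 0.0608]
eef_rot: [156.4, 0.2, -105.9]
contact_force: [1.2, -1.4, 5.4]
gripper_width: 0.0616
```

```bash
python3 - <<'E'
from h import *
from go import *
from scipy.spatial.transform import Rotation as Ro
f=[]
for i in range(8):
    c=r.capture("top")[:,:,::-1]; rep(.036,.038,-.002) if i in(0,7) else 0; f.append(frame(p[2]).T@r.get_state()['contact_force'])
    if i in (0,7): cv2.imwrite(f"pics/top5_{i}.png",c)
print("mean F track",np.mean(f,0),np.std(f,0))
a=cv2.imread("pics/top5_0.png").astype(int);b=cv2.imread("pics/top5_7.png");d=np.abs(a-b).max(2)[215:320,265:345];print("diff over 0.35s",d.max(),(d>25).sum())
c=b.copy()
s=r.get_state();R=Ro.from_euler('xyz',s['eef_rot'],degrees=True).as_matrix()
im=cv2.resize(c,None,fx=12,fy=12,interpolation=cv2.INTER_CUBIC)
for x in(31,46):
    u=proj("top",s['tcp_pos']+R@np.array([x,9.5,-11])/1e3)[0]; cv2.circle(im,tuple(int(v) for v in (u+.5)*12),4,(0,0,255),-1)
cv2.imwrite("pics/t5.png",im[240*12:240*12+560,285*12:285*12+600])
E
```

```text
t 5.05 tcp [0.5595 0.0487 0.0607] in track mm [36.  38.3 -2.8] w 0.0613
rotvec [-0.009  0.003 -0.   ] shift mm [ 0.3  0.  -0.8] F track [-0.07 -0.1   5.24] q [ 16.  32.  -2. -13. -76.  64.]
t 5.4 tcp [0.5595 0.0487 0.0607] in track mm [36.1 38.3 -2.8] w 0.0613
rotvec [-0.009  0.003 -0.   ] shift mm [ 0.3  0.1 -0.8] F track [-0.42 -0.55  6.3 ] q [ 16.  32.  -2. -13. -76.  64.]
mean F track [ 0.05810794 -0.39686039  5.29298811] [0.47026228 0.43725603 0.59816178]
diff over 0.35s 51 1
```

View pics/t5.png

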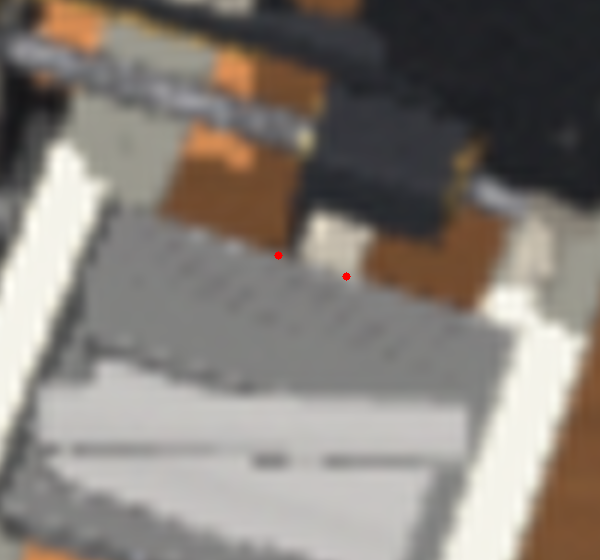

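```bash
python3 -c "
from plant import r
print(r.close_job())"
```

```text
the job is handed in; nothing more can be done
None
```

I pressed the release key down with one finger. The other finger stood over the middle of the track and stopped the insert about 24 mm out of its seat. I then nudged that finger about 1 mm up-slope and a little further down to firm the hold. I handed the job in at 5.4 s with both fingers still in place.

**Hold:** In the last pictures the insert lies between the rails, straight to within about 1°. The stopping finger's computed edge falls on the insert's front edge to within about a pixel. Two views 0.35 s apart show no movement. The force on the key is about 5 N.

**What did not agree fully:**
- The two cameras put the key about 2 px apart, and I used a compromise between them.
- The camera estimate of how far the insert is out (about 24 mm) is 3 mm less than the finger position implies (about 27 mm). Both are well inside the 10–50 mm band.
- The push of the insert on the finger is too small to tell apart from the force noise, so the pictures are the only evidence that they are touching.
- I did not measure the bystanders again, but nothing looked displaced in the pictures I viewed.

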